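# Puff out, shut and pin a clamshell jig

### The arm

A 6-joint arm with a two-finger parallel gripper is mounted at the origin on the work surface. World frame = base frame: x ahead of the robot, y to its left, z up, the work surface at z = 0. Lengths are in m, angles in rad, forces in N, time in s.
With the tool pointing down it reaches from about 0.35 to 0.85 m from the base axis. Payload 8.1 kg.
Tool frame: the origin (TCP) lies on the centre line of the jaws, within the pads' length; the fingertips stand 17 mm ahead of it and the grasp point (between the pads) lies 2 mm behind it; z points along the fingers, y is the line along which they close (so a half turn about z gives the same grasp; the last joint's range is limited). The gripper opens to 93 mm and grips with 3 to 60 N. Pads are 15 mm wide; open, the fingers measure 128 mm over their backs; the gripper's body (75 mm by 188 mm) begins 65 mm behind the grasp point.
Start: joints at [1.137, 0.13, 1.488, -0, 1.523, -0.085], TCP at [0.205, 0.564, 0.236] pointing down, gripper open.
Joint ranges: [-2.96, 2.96], [-0.89, 2.26], [0.02, 2.5], [-1.34, 4.48], [0, 2.73], [-2.66, 2.66]. Speed limits (rad/s): [2.39, 2.39, 2.79, 3.14, 3.14, 3.14].

### API

Orientations are given as a rotation vector (axis times angle).
In Python, from plant import robot, optics, close_job, models gives the robot as it stands.
- The arm moves only by the shell command python3 -m inch 'ROWS' [OPENING] [FORCE]. ROWS is a JSON object of lists of equal length, an entry for each row: "travel": the shift along the tool's x, y, z in m, a list of three; "spin": the turn about the tool's z in rad. In form: {"travel": [[x, y, z], ...], "spin": [spin, ...]}. A call has 1 to 10 rows; each row is the pose to reach, as a shift and turn from the pose commanded when the call began, along the tool's axes at that moment; what a row does not reach only later rows make up. A row lasts 1/12 s, in which the tool goes at most 41.7 mm and 7.16 degrees, less where a joint would pass 70% of its speed; a pose out of reach is approached as far as the arm can. A call with a gripper value outside its range is refused whole. OPENING is the closure, from 0 (fully open) to 1 (shut), set as the call begins (- or left out, the last holds). The fingers move at their own pace and stop on an object; FORCE is the grip in N (left out, the last holds). Time passes only in rows, so rows that repeat a pose let the fingers close. It gives the time, the measured TCP pose, the force, the opening and the grip force at its end, in the units of the state.
- robot.read_state(): the state, without advancing time (a new reading comes with each control period).
- optics.read_camera(name): name is "side" or "top" or "wrist"; returns (picture, depth): 420x560x3 uint8, red, green, blue; 420x560 float32, m along the optical axis (not along the pixel's ray), 0 where there is no reading.
- optics.camera_info(name): a dict with "camera_matrix" (3x3 intrinsics, pixels), "view" (4x4, takes a point from world to camera coordinates). Camera axes: x right, y down, z forward; pixel columns grow to the right and rows downward; lengths in m; the calibration is good to about 2 mm. A picture is of the moment at which its call begins: read the wrist's pose just before it. camera_info takes no time and is no camera call; for the wrist camera it gives the pose at the moment of the call.
- close_job(): hands the job in; it is judged then, once.
Trained networks look in the newest picture that a camera, given by its name, has taken for a name from the list of things; names that differ only in an ending like _2 or _b are one class to them, and where a whole thing is asked for, a point or a joint stands for the part that bears it (a point fixed in the world has none). Each returns a list of dicts, best first, with "p" (0 to 1); they miss things now and then, are a little off and sometimes report something else, mostly with a low value. They report only what shows in the picture. A call takes as long as a camera call.
- models.look_for(camera, name): "centre" ([x, y, z] in m, in world coordinates, good to about 4 mm: the middle of the surface that is visible of it).
- models.masks_of(camera, name): "region" (420x560 bool, what is visible of it).
The state is a dict: "t": time; "q": joint angles; "dq": joint speeds; "joint_torque": joint torques, N m; "tool_pos": TCP position; "orientation": TCP orientation; "force": force on the tool from outside, world axes, zero at the start; "wrist_torque": the same for the moment, N m; "opening": finger opening in m; "gripper_force": force on a finger pad.
Only numpy, scipy, OpenCV 4.12 (cv2) and the standard library are available. Lean on these libraries where they do the work, as an engineer would, in place of code of your own. Each camera call takes 0.05 s, during which the arm holds its last target. There are 200 camera calls.

### The job

Clear the open clamshell jig with a short puff from the duster can on its base plate: press the black nozzle cap right down and let it spring back. Then fold the steel leaf down onto the lower half, take the locking pin with the tall plain round grip from the wooden rack, and push it through both aligned holes until its collar sits on the leaf. The leaf is sprung and stands slightly open by itself, so finish still holding the pin and pressing it down, so that its collar keeps the leaf pressed fully shut; leave everything else where it is.

Things in the scene. Friction and masses are not known exactly. Their poses are not given: they have to be found in the camera images.
- jig: Aluminium clamshell jig, fixed. Origin on the bench under the centre of the lower half, a block 90 (x) x 130 (y) mm, flat top 46 mm up. Base plate 150 (x) x 270 (y) x 12 mm, y = -190 to +80 mm. The leaf is hinged along the block's +y edge (hinge line parallel to jig x) and opens up towards +y. White duster can (51 mm dia) fixed on the plate at y = -150 mm.
- jig_hole (a point): Centre of the mouth of the round vertical hole in the lower half, on its top face, 46 mm above the bench; jig frame (0, -40 mm). Hole 12 mm dia, 34 mm deep, mouth chamfered 1.5 mm.
- leaf (a joint): Swing of the leaf's hinge, rad: 0 = down, grows as it opens. Starts 1.15 to 1.5; stiff above about 0.75, lower it sinks by its weight. The plate is sprung and stands 0.06 rad further open than this, unless pressed: at 0 it still gapes 0.06 rad, 6 mm at its hole. Pressing it fully shut takes about 2 N (start) to 6 N (shut) at the hole; let go, it lifts again.
- leaf_plate (a joint): How far the leaf's plate is pressed down against its spring, rad: 0 = up (standing 0.06 rad open with the leaf down), 0.06 = pressed flat on the lower half (with joint leaf at 0).
- leaf_hinge (a point): Middle of the hinge line (on the level of the lower half's top, 46 mm up; jig frame (0, +66 mm)). The leaf's underside lies in the plane through this line.
- leaf_hole (a point): Centre of the leaf's hole (13.5 mm dia, chamfered 1.5 mm) on its outer face (the top face when shut), 106 mm from the hinge line. When shut it is 12 mm straight above jig_hole.
- leaf_edge (a point): Middle of the leaf's free edge on its outer face, 126 mm from the hinge line. The leaf is a plain steel plate 90 mm wide along the hinge and 12 mm thick, reaching from 1 to 126 mm from the hinge line; its outer face is bare.
- nozzle (a joint): How far the nozzle cap is pressed down, m: 0 = up, 0.008 = fully down. Sprung: starts to move at about 2 N, fully down at about 6 N.
- nozzle_top (a point): Centre of the top of the round black nozzle cap (33 mm dia) of the duster can, 140 mm above the bench when up; jig frame (0, -150 mm).
- pin: Steel locking pin to use, upright in one of the rack holes. Origin: bottom end of its shank, z up along it. Shank 10 mm dia from 0 to 42 mm (first 4 mm tapered), collar 26 mm dia from 42 to 48, tall plain round grip 18 mm dia from 48 to 92. 0.13 kg. In the rack its origin is 4 mm above the bench (collar on the rack's top); home in the shut jig, 30 mm below jig_hole.
- pin_tip (a point): Bottom end of the pin's shank (same point as the pin's origin).
- rack: Wooden pin rack, fixed, 60 (x) x 190 (y) x 46 mm high; origin: centre of its underside. Three vertical 13 mm holes in a row along its y axis at -65, 0 and +65 mm; each holds one pin, which one is where varies.
- ball_pin: Another pin in the rack, not to be used: same shank and collar, 22 mm ball on top, 75 mm long overall. Origin: bottom end of shank.
- square_pin: Another pin in the rack, not to be used: same shank and collar, low square head 22 mm wide and 14 mm high, 62 mm long overall. Origin: bottom end of shank.
- nut: Loose steel nut, 24 mm dia, 10 mm high, lying on the jig's base plate; origin under its centre. Leave alone.
- wrench: Open wrench lying on the bench to the right; leave alone.
- screwdriver: Screwdriver lying on the bench at the back; leave alone.
- screw_jar: Glass jar with steel lid, 64 mm dia, 80 mm high, to the right; leave alone.
- offcut: Wooden offcut 120 x 45 x 20 mm lying at the back; leave alone.
- tape_measure: Yellow tape measure, 70 x 35 x 60 mm, at the back; leave alone.

How it is judged:
On the way, in this order (a step that is already met when the one before it is completed fails the run):
1. the nozzle cap is pressed right down while the jig is open (value of joint nozzle above 0.0065 m and value of joint leaf above 0.8 rad), for 0.1 s.
2. the nozzle cap has sprung back up, the jig still open (value of joint nozzle below 0.0015 m and value of joint leaf above 0.8 rad), for 0.1 s.
3. the leaf is folded down onto the lower half (value of joint leaf below 0.12 rad), for 0.2 s.
4. the pin has passed through the leaf into the lower half (z of pin_tip in the frame of jig_hole below -0.012 m and value of joint leaf below 0.12 rad and horizontal distance between pin_tip and jig_hole below 0.004 m), for 0.1 s.
At the end, for the whole second after the job is handed in: Leaf down (under 0.015 rad) and its plate pressed in over 0.045 of 0.06 rad, the pin upright (within 0.1 rad) in both holes, tip over 26 mm below the lower half's top and within 4 mm of the hole's axis, collar pressing on the leaf with over 3 N, fingers on the pin (over 3 N), nozzle cap up (value of joint leaf below 0.015 rad and value of joint leaf_plate above 0.045 rad and z of pin_tip in the frame of jig_hole below -0.026 m and angle between pin's own z axis and vertical below 0.1 rad and contact force between pin and leaf_plate above 3 N and contact force between the fingers and pin above 3 N and value of joint nozzle below 0.0015 m and horizontal distance between pin_tip and jig_hole below 0.004 m); the arm keeps its last pose, push and grip.
It fails at once if one of the two other pins is moved by more than 25 mm (distance of any of ball_pin, square_pin from where it was at the start of the episode above 0.025 m).
It fails at once if the nut on the jig is moved by more than 25 mm (distance of nut from where it was at the start of the episode above 0.025 m).
It fails at once if another thing lying on the bench is moved by more than 25 mm (distance of any of wrench, screwdriver, screw_jar, offcut, tape_measure from where it was at the start of the episode above 0.025 m).
It also fails if it takes over 61 s, if anything falls off the work surface, if the arm or the gripper's body presses on something with over 40 N, if the wrist force passes 120 N, or if a joint passes its speed limit or range.

## Working session

There is one attempt and no reset: what is moved stays moved. The work goes in short steps, Python scripts to look and compute and a shell command to move; the robot and the scene stay as the last step left them, time stands still between calls to the robot, and variables do not carry over. Pictures are saved under pics/ and viewed, at most 10 in all, crops included, and the job is handed in when it is done.

```bash
mkdir -p pics; cat > h.py <<'E'
import numpy as np, cv2
from plant import robot, optics, close_job, models
from scipy.spatial.transform import Rotation as R
def world(cam,u,v,d):
    i=optics.camera_info(cam);K=np.array(i["camera_matrix"]);V=np.linalg.inv(np.array(i["view"]))
    u,v,d=map(np.asarray,(u,v,d))
    p=np.stack([(u-K[0,2])/K[0,0]*d,(v-K[1,2])/K[1,1]*d,d],-1)
    return p@V[:3,:3].T+V[:3,3]
def cloud(cam,d):
    v,u=np.mgrid[:420,:560];return world(cam,u,v,d)
def pix(cam,p):
    i=optics.camera_info(cam);K=np.array(i["camera_matrix"]);V=np.array(i["view"])
    c=V[:3,:3]@np.array(p)+V[:3,3];c=K@c;return c[:2]/c[2]
def tool():
    s=robot.read_state();return np.array(s["tool_pos"]),R.from_rotvec(s["orientation"]).as_matrix(),s
E
python3 - <<'E'
from h import *
np.set_printoptions(precision=4,suppress=True)
p,M,s=tool();print(s["t"],p,M)
ims=[]
for c in("top","side"):
    im,d=optics.read_camera(c);np.savez(f"{c}.npz",im=im,d=d);ims.append(im)
    for n in("nozzle_top","leaf_edge","leaf_hole","leaf_plate","jig_hole","pin","ball_pin","square_pin","nut","jig","rack"):
        r=models.look_for(c,n);print(c,n,[(np.round(x["centre"],4).tolist(),round(x["p"],2)) for x in r[:2]])
    cv2.imwrite(f"pics/{c}.png",im[:,:,::-1])
E
```

```text
0.0 [0.2048 0.5634 0.2346] [[-0.9398  0.3418 -0.0008]
 [ 0.3418  0.9398 -0.0017]
 [ 0.0001 -0.0018 -1.    ]]
top nozzle_top [([0.5577, 0.025, 0.172], 0.5)]
top leaf_edge [([0.5568, 0.0273, 0.1668], 0.71)]
top leaf_hole [([0.5529, 0.0239, 0.1737], 0.74)]
top leaf_plate [([0.5558, 0.0266, 0.168], 0.52)]
top jig_hole [([0.5552, -0.0919, 0.0104], 0.83), ([0.4419, 0.3379, 0.0787], 0.42)]
top pin [([0.4436, 0.338, 0.0819], 0.48)]
top ball_pin [([0.4814, 0.2159, 0.0743], 0.45), ([0.4627, 0.2753, 0.0689], 0.23)]
top square_pin [([0.463, 0.2794, 0.067], 0.52), ([0.5536, 0.0246, 0.1748], 0.16)]
top nut [([0.5556, 0.025, 0.1768], 0.64)]
top jig [([0.5535, -0.0919, 0.0105], 0.93)]
top rack [([0.4551, 0.2725, 0.0451], 0.9)]
side nozzle_top [([0.5654, -0.1818, 0.1393], 0.57), ([0.4826, 0.2172, 0.0746], 0.25)]
side leaf_edge [([0.5559, 0.0305, 0.121], 0.67), ([0.548, -0.0529, 0.0412], 0.42)]
side leaf_hole [([0.5563, 0.0356, 0.1236], 0.75)]
side leaf_plate [([0.5575, 0.029, 0.1276], 0.87), ([0.5577, 0.0291, 0.1221], 0.49)]
side jig_hole [([0.7639, 0.0345, 0.056], 0.68), ([0.5429, -0.0492, 0.0409], 0.63)]
side pin [([0.4389, 0.3439, 0.0738], 0.73)]
side ball_pin [([0.4788, 0.2148, 0.0715], 0.63)]
side square_pin []
side nut [([0.6388, -0.3955, 0.0532], 0.64), ([0.5442, -0.0504, 0.0419], 0.43)]
side jig [([0.5446, -0.0513, 0.0426], 0.57)]
side rack [([0.4583, 0.2904, 0.0479], 0.69)]
```

View pics/top.png

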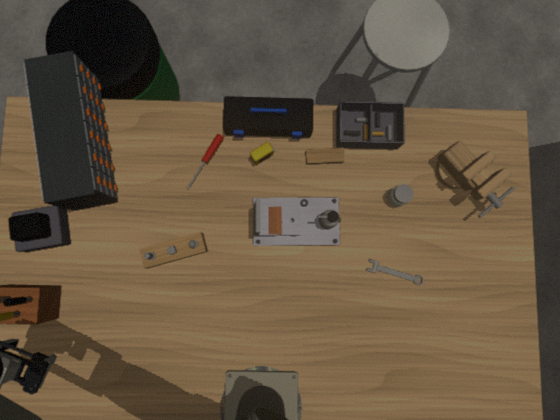

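View pics/side.png

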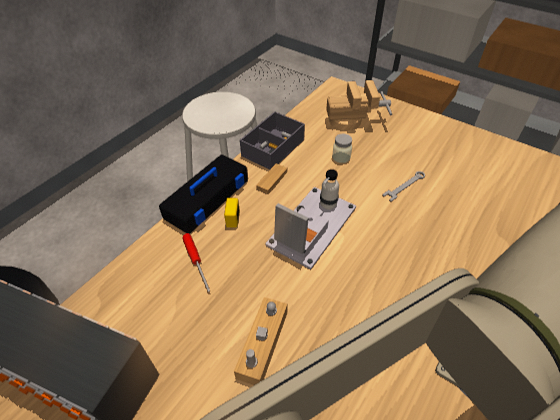

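Both pictures show the jig with its long axis along world y. In the top picture the leaf stands at the left (262,218) and the can's cap is near (332,217). The nut is at (304,203). The rack's three pins are at (151,256), (172,250) and (193,244), with the tall one at the left end. Next I fit the geometry from depth.

```bash
python3 - <<'E'
from h import *
np.set_printoptions(precision=4,suppress=True)
z=np.load("top.npz");C=cloud("top",z["d"]);X,Y,Z=C[...,0],C[...,1],C[...,2]
box=(X>.4)&(X<.7)&(Y>-.3)&(Y<.15)
def rect(m):
    r=cv2.minAreaRect((C[m][:,:2]*1000).astype(np.float32));return r
m=box&(Z>.006)&(Z<.2)&(z["d"]>0);print("plate all",rect(m),m.sum())
m=box&(Z>.006)&(Z<.018);print("plate",rect(m))
m=box&(Z>.12)&(Y<-.1);print("cap",rect(m),np.median(C[m],0),m.sum())
m=box&(Z>.041)&(Z<.051);print("block top",rect(m),m.sum())
m=box&(Z>.06)&(Y>-.05);print("leaf",rect(m),C[m].max(0),C[m].min(0))
rk=(X>.3)&(X<.6)&(Y>.12)&(Y<.45)
m=rk&(Z>.025)&(Z<.05);print("rack",rect(m),np.median(Z[m]))
for c in("top","side"):
    z=np.load(f"{c}.npz");Cc=cloud(c,z["d"]);
    mm=(Cc[...,0]>.3)&(Cc[...,0]<.6)&(Cc[...,1]>.12)&(Cc[...,1]<.45)&(Cc[...,2]>.056)&(Cc[...,2]<.15)
    n,l,s,_=cv2.connectedComponentsWithStats(mm.astype(np.uint8))
    for k in range(1,n):
        if s[k,4]>3: P=Cc[l==k];print(c,s[k,4],P.mean(0),P.max(0),P.min(0))
# side: leaf plane and cap
z=np.load("side.npz");S=cloud("side",z["d"])
m=(S[...,0]>.45)&(S[...,0]<.66)&(S[...,1]>-.1)&(S[...,1]<.1)&(S[...,2]>.07)
P=S[m];c=P.mean(0);u=np.linalg.svd(P-c)[2];print("leaf plane",c,u[2],P.max(0),P.min(0),m.sum())
m=(S[...,0]>.45)&(S[...,0]<.66)&(S[...,1]>-.28)&(S[...,1]<-.1)&(S[...,2]>.118)
print("cap",S[m].mean(0),S[m].max(0),S[m].min(0),m.sum())
E
```

```text
plate all ((545.12158203125, -62.440460205078125), (419.0675048828125, 287.2054443359375), 89.7408447265625) 4098
plate ((545.12158203125, -62.440460205078125), (419.0675048828125, 287.2054443359375), 89.7408447265625)
cap ((562.6699829101562, -176.31106567382812), (31.795082092285156, 52.1102180480957), 23.794309616088867) [ 0.5654 -0.1827  0.1382] 129
block top ((562.6410522460938, -94.2181396484375), (89.18917846679688, 255.20506286621094), 1.5388565063476562) 1140
leaf ((519.7135620117188, 21.663066864013672), (171.3493194580078, 32.03239059448242), 9.757099151611328) [0.6036 0.0394 1.2423] [ 0.438  -0.0086  0.0701]
rack ((464.3641052246094, 280.95550537109375), (60.46098327636719, 191.89942932128906), 16.98140525817871) 0.04524276986645093
top 45 [0.4827 0.2172 0.0746] [0.4913 0.2272 0.0813] [0.4735 0.2071 0.0655]
top 60 [0.4644 0.28   0.0646] [0.4757 0.2928 0.0687] [0.4517 0.2668 0.0589]
top 54 [0.4456 0.3394 0.086 ] [0.4535 0.3501 0.1001] [0.4385 0.333  0.0565]
side 70 [0.4805 0.2161 0.0747] [0.4918 0.2245 0.0815] [0.472  0.203  0.0645]
side 117 [0.462  0.2775 0.0651] [0.4766 0.2894 0.07  ] [0.4496 0.2632 0.056 ]
side 120 [0.4419 0.3406 0.0851] [0.4529 0.3477 0.0996] [0.4354 0.3301 0.056 ]
leaf plane [0.5557 0.0273 0.1291] [-0.0474  0.9916  0.1206] [0.6054 0.0366 0.1763] [0.5125 0.0109 0.07  ] 1051
cap [ 0.5633 -0.1837  0.1372] [ 0.5814 -0.1488  0.145 ] [ 0.5486 -0.2057  0.1246] 125
```

```bash
cat >> h.py <<'E'
import sys
def go(x,y,z,yaw=None):
    "print shift in tool axes to reach world point; yaw = wanted world heading (deg) of tool y"
    p,M,s=tool();d=M.T@(np.array([x,y,z])-p);sp=0
    if yaw is not None:
        a=np.degrees(np.arctan2(M[1,1],M[0,1]));sp=-np.radians((yaw-a+180)%360-180)
    print("travel",np.round(d,4),"spin",round(sp,4),"t",round(s["t"],2))
E
python3 -c "
from h import *
go(.56,-.11,.28,2.6)"
```

```text
travel [-0.5639 -0.512  -0.0444] spin 1.1766 t 1.2
```

```bash
python3 -m inch '{"travel":[[-0.564,-0.512,-0.044],[-0.564,-0.512,-0.044],[-0.564,-0.512,-0.044],[-0.564,-0.512,-0.044],[-0.564,-0.512,-0.044],[-0.564,-0.512,-0.044],[-0.564,-0.512,-0.044],[-0.564,-0.512,-0.044],[-0.564,-0.512,-0.044],[-0.564,-0.512,-0.044]],"spin":[1.177,1.177,1.177,1.177,1.177,1.177,1.177,1.177,1.177,1.177]}' 1; python3 -c "
from h import *
go(.56,-.11,.28,2.6)"
```

```text
t: 2.03
tool_pos: [0.3994, 0.194, 0.2601]
orientation: [2.179, 2.263, 0.002]
force: [0.9, 0.6, 1.1]
opening: 0.0306
gripper_force: 0.0
travel [-0.3098  0.149  -0.0198] spin -0.0075 t 2.03
```

```bash
python3 -m inch '{"travel":[[-0.31,0.149,-0.02],[-0.31,0.149,-0.02],[-0.31,0.149,-0.02],[-0.31,0.149,-0.02],[-0.31,0.149,-0.02],[-0.31,0.149,-0.02],[-0.31,0.149,-0.02],[-0.31,0.149,-0.02],[-0.31,0.149,-0.02],[-0.31,0.149,-0.02]],"spin":[-0.008,-0.008,-0.008,-0.008,-0.008,-0.008,-0.008,-0.008,-0.008,-0.008]}'; python3 - <<'E'
from h import *
np.set_printoptions(precision=4,suppress=True)
p,M,s=tool();print(p,M)
im,d=optics.read_camera("wrist");i=optics.camera_info("wrist");np.savez("w.npz",im=im,d=d,K=i["camera_matrix"],V=i["view"])
cv2.imwrite("pics/w1.png",im[:,:,::-1])
for n in("nozzle_top","jig_hole","leaf_hole","leaf_edge","nut"):
    r=models.look_for("wrist",n);print(n,[(np.round(x["centre"],4).tolist(),round(x["p"],2)) for x in r[:2]])
C=cloud("wrist",d)
m=(C[...,2]>.13)&(C[...,1]<-.13)&(abs(C[...,0]-.56)<.08);r=cv2.minAreaRect((C[m][:,:2]*1e3).astype(np.float32));print("cap",r,np.median(C[m],0))
m=(C[...,2]>.04)&(C[...,2]<.05)&(abs(C[...,0]-.56)<.1)&(C[...,1]>-.12);r=cv2.minAreaRect((C[m][:,:2]*1e3).astype(np.float32));print("block",r,np.median(C[m],0))
print("pix hole guess",pix("wrist",[.5565,-.073,.046]),pix("wrist",[.564,-.183,.14]))
E
```

```text
t: 2.87
tool_pos: [0.5624, -0.1102, 0.2792]
orientation: [-2.166, -2.275, 0.001]
force: [1.1, 0.5, 0.0]
opening: 0.0007
gripper_force: 0.0
[ 0.5624 -0.1102  0.2792] [[-0.0491  0.9988 -0.0005]
 [ 0.9988  0.0491 -0.0004]
 [-0.0004 -0.0006 -1.    ]]
nozzle_top [([0.5679, -0.1516, 0.1335], 0.68)]
jig_hole [([0.5605, -0.0531, 0.0456], 0.96), ([0.5577, 0.0185, 0.1729], 0.45)]
leaf_hole []
leaf_edge [([0.5565, 0.0166, 0.17], 0.88), ([0.7703, -0.1766, 0.0178], 0.56)]
nut [([0.6226, -0.1173, 0.0207], 0.87)]
cap ((567.1575317382812, -172.1402130126953), (5.056014537811279, 57.02272033691406), 3.155880928039551) [ 0.5665 -0.1501  0.1351]
block ((561.6491088867188, -36.02314758300781), (91.63619995117188, 130.70834350585938), 2.786332607269287) [ 0.561  -0.0321  0.0467]
pix hole guess [279.4931 144.2269] [280.5615 288.3446]
```

View pics/w1.png

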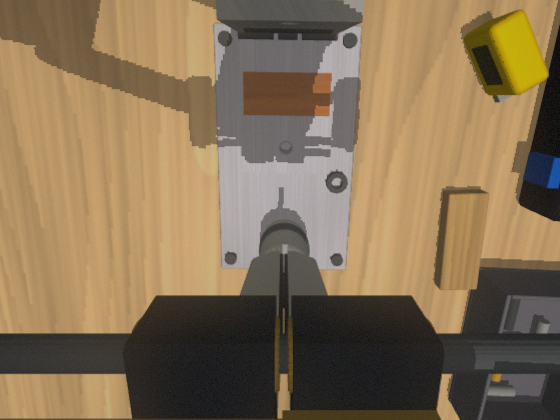

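The wrist picture shows the jig's hole at (286,146), the nut at (337,182) and the can's cap around (285,235). The block fit of 91.6 x 130.7 mm matches the given size, with origin (0.562,-0.036) and yaw 2.8°.

```bash
python3 - <<'E'
from h import *
z=np.load("w.npz");g=cv2.cvtColor(z["im"],cv2.COLOR_RGB2GRAY)
sub=cv2.resize(g[126:166,266:306],None,fx=8,fy=8,interpolation=cv2.INTER_CUBIC)
c=cv2.HoughCircles(sub,cv2.HOUGH_GRADIENT,1,100,param1=60,param2=15,minRadius=25,maxRadius=80)
print(c)
u,v=c[0,0,:2]/8-.5+np.array([266,126]);V=np.linalg.inv(z["V"]);K=z["K"]
r=V[:3,:3]@np.linalg.inv(K)@np.array([u,v,1]);o=V[:3,3];t=(.046-o[2])/r[2];print(u,v,o+t*r)
go(.567,-.185,.165)
E
```

```text
NoneTraceback (most recent call last):
  File "<stdin>", line 6, in <module>
TypeError: 'NoneType' object is not subscriptable
```

```bash
python3 -m inch '{"travel":[[-0.04,0.001,0.03],[-0.075,0.001,0.06],[-0.075,0.001,0.1],[-0.075,0.001,0.112],[-0.075,0.001,0.117],[-0.075,0.001,0.121],[-0.075,0.001,0.125],[-0.075,0.001,0.128],[-0.075,0.001,0.13],[-0.075,0.001,0.13]],"spin":[0,0,0,0,0,0,0,0,0,0]}'
```

```text
t: 4.0
tool_pos: [0.5679, -0.1815, 0.1514]
orientation: [2.159, 2.279, 0.003]
force: [-0.2, 3.0, 4.3]
opening: -0.0001
gripper_force: 2.3
```

```bash
python3 -m inch '{"travel":[[0,0,0.002],[0,0,0.004],[0,0,0.006],[0,0,0.006],[0,0,0.006]],"spin":[0,0,0,0,0]}'
```

```text
t: 4.42
tool_pos: [0.5682, -0.1817, 0.1489]
orientation: [2.159, 2.278, 0.003]
force: [-12.0, 7.9, 27.4]
opening: 0.0005
gripper_force: 13.8
```

```bash
python3 -m inch '{"travel":[[0,0,0],[0,0,-0.03],[0,0,-0.07],[0,0,-0.1],[0,0,-0.1],[0,0,-0.1]],"spin":[0,0,0,0,0,0]}'; python3 -c "
from h import *
go(.5575,.095,.27,2.7)"
```

```text
t: 4.92
tool_pos: [0.5685, -0.1827, 0.2474]
orientation: [2.157, 2.275, 0.004]
force: [0.4, 0.1, -1.3]
opening: 0.0006
gripper_force: 0.0
travel [ 0.2778  0.0039 -0.0234] spin 0.006 t 4.92
```

```bash
python3 -m inch '{"travel":[[0.04,0.001,-0.02],[0.08,0.002,-0.02],[0.12,0.003,-0.02],[0.16,0.003,-0.02],[0.2,0.004,-0.02],[0.24,0.004,-0.02],[0.27,0.004,-0.01],[0.27,0.004,0.03],[0.27,0.004,0.07],[0.27,0.004,0.088]],"spin":[0.006,0.006,0.006,0.006,0.006,0.006,0.006,0.006,0.006,0.006]}'; python3 - <<'E'
from h import *
go(.5584,.030,.046)
im,d=optics.read_camera("side");S=cloud("side",d)
m=(S[...,0]>.45)&(S[...,0]<.66)&(S[...,1]>-.1)&(S[...,1]<.045)&(S[...,2]>.07)
P=S[m];c=P.mean(0);print(c,np.linalg.svd(P-c)[2][2],P.max(0),P.min(0))
E
```

```text
t: 5.75
tool_pos: [0.5527, 0.0886, 0.1488]
orientation: [-2.163, -2.271, 0.009]
force: [-0.4, -0.4, -1.0]
opening: 0.0002
gripper_force: 0.0
travel [-0.0588  0.0036  0.1028] spin 0 t 5.75
[0.50329738 0.03569235 0.49969701] [-0.04212898  0.99898045 -0.01622369] [0.60206604 0.04495879 0.58222801] [0.45017154 0.01728064 0.07017381]
```

```bash
python3 -m inch '{"travel":[[-0.03,0.003,-0.003],[-0.045,0.004,-0.006],[-0.06,0.004,-0.009],[-0.077,0.004,-0.011],[-0.088,0.004,-0.01],[-0.098,0.004,-0.009],[-0.105,0.004,-0.003],[-0.112,0.004,0.004],[-0.12,0.004,0.012],[-0.12,0.004,0.012]],"spin":[0,0,0,0,0,0,0,0,0,0]}'; python3 - <<'E'
from h import *
p,M,s=tool()
h=np.array([.5584,.030,.046]);d=p-h;print("a",-(d@M[:,0]),"tiph",d[2]-.017)
E
```

```text
t: 6.63
tool_pos: [0.5646, -0.0328, 0.1409]
orientation: [-2.168, -2.27, 0.004]
force: [0.3, 0.1, 0.3]
opening: 0.0004
gripper_force: 0.0
a 0.0630128327130294 tiph 0.07785288681615818
```

```bash
python3 -m inch '{"travel":[[-0.008,0,0.01],[-0.016,0,0.02],[-0.021,0,0.03],[-0.025,0,0.04],[-0.028,0,0.048],[-0.03,0,0.054],[-0.03,0,0.058],[-0.03,0,0.06],[-0.03,0,0.06],[-0.03,0,0.06]],"spin":[0,0,0,0,0,0,0,0,0,0]}'; python3 - <<'E'
from h import *
p,M,s=tool()
h=np.array([.5584,.030,.046]);d=p-h;print("a",-(d@M[:,0]),"tiph",d[2]-.017)
E
```

```text
t: 7.47
tool_pos: [0.5677, -0.0616, 0.084]
orientation: [2.168, 2.273, 0.001]
force: [0.5, 0.2, 1.1]
opening: 0.0007
gripper_force: 0.0
a 0.09192052741798501 tiph 0.020993861012894383
```

```bash
python3 -m inch '{"travel":[[0,0,-0.03],[0,0,-0.07],[-0.02,-0.002,-0.11],[-0.04,-0.002,-0.15],[-0.05,-0.002,-0.17],[-0.05,-0.002,-0.17],[-0.05,-0.002,-0.17]],"spin":[0,0,0,0,0,0,0]}'; python3 - <<'E'
from h import *
np.set_printoptions(precision=4,suppress=True)
p,M,s=tool();print(p)
im,d=optics.read_camera("wrist");i=optics.camera_info("wrist");np.savez("w2.npz",im=im,d=d,K=i["camera_matrix"],V=i["view"],p=p,M=M)
cv2.imwrite("pics/w2.png",im[:,:,::-1])
for n in("leaf_hole","jig_hole","leaf_edge","leaf_plate"):
    r=models.look_for("wrist",n);print(n,[(np.round(x["centre"],4).tolist(),round(x["p"],2)) for x in r[:2]])
C=cloud("wrist",d)
m=(C[...,2]>.053)&(C[...,2]<.075)&(abs(C[...,0]-.56)<.07)&(abs(C[...,1]+.03)<.09);P=C[m];r=cv2.minAreaRect((P[:,:2]*1e3).astype(np.float32));print("leaf",r)
c=P.mean(0);print(c,np.linalg.svd((P-c)[::5],full_matrices=False)[2][2])
print(pix("wrist",[.5635,-.076,.064]))
E
```

```text
t: 8.05
tool_pos: [0.5692, -0.1127, 0.2569]
orientation: [2.166, 2.268, 0.004]
force: [0.1, 0.3, -1.7]
opening: 0.0005
gripper_force: 0.0
[ 0.5692 -0.1127  0.2569]
leaf_hole [([0.557, -0.0309, 0.0637], 0.79)]
jig_hole [([0.5597, -0.0629, 0.0161], 0.87)]
leaf_edge [([0.557, -0.0348, 0.062], 0.55), ([0.5611, -0.0324, 0.0597], 0.27)]
leaf_plate [([0.5603, -0.0305, 0.062], 0.83)]
leaf ((558.135009765625, -35.500694274902344), (90.19479370117188, 125.16667175292969), 2.1954703330993652)
[ 0.5577 -0.0348  0.0564] [-0.0049 -0.0502 -0.9987]
[281.2344 148.0514]
```

View pics/w2.png

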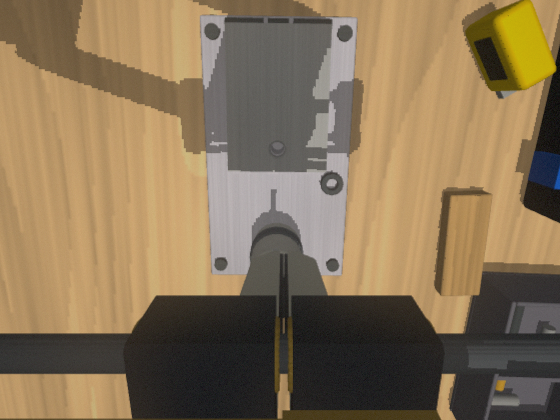

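The leaf lies down with its hole at (278,148). The nut has not moved. I take a settled reading of the hole.

```bash
cat > hole.py <<'E'
from h import *
np.set_printoptions(precision=4,suppress=True)
def shot(f):
    for _ in range(2): p,M,s=tool();i=optics.camera_info("wrist");im,d=optics.read_camera("wrist")
    p,M,s=tool();np.savez(f,im=im,d=d,K=i["camera_matrix"],V=i["view"],p=p,M=M);return np.load(f)
def ray(z,u,v,h):
    V=np.linalg.inv(z["V"]);r=V[:3,:3]@np.linalg.inv(z["K"])@np.array([u,v,1]);o=V[:3,3];return o+(h-o[2])/r[2]*r
def report(z,h,u0,v0,w=9):
    g=cv2.cvtColor(z["im"],cv2.COLOR_RGB2GRAY).astype(float)[v0-w:v0+w+1,u0-w:u0+w+1]
    print(g.astype(int)[::1])
    q=ray(z,u0,v0,h);print("ray",q,"in tool",z["M"].T@(q-z["p"]))
    v,u=np.mgrid[:420,:560];V=np.linalg.inv(z["V"]);K=z["K"];d=z["d"]
    C=np.stack([(u-K[0,2])/K[0,0]*d,(v-K[1,2])/K[1,1]*d,d],-1)@V[:3,:3].T+V[:3,3]
    m=(C[...,2]>.050)&(C[...,2]<.07)&(abs(C[...,0]-.56)<.07)&(abs(C[...,1]+.03)<.09)
    print("leaf",cv2.minAreaRect((C[m][:,:2]*1e3).astype(np.float32)))
    m=(C[...,2]>.008)&(C[...,2]<.016)&(abs(C[...,0]-.56)<.09)&(C[...,1]<.06)&(C[...,1]>-.15)
    print("plate",cv2.minAreaRect((C[m][:,:2]*1e3).astype(np.float32)))
E
python3 - <<'E'
from hole import *
z=shot("w3.npz");print(z["p"]);a=np.linalg.inv(z["V"]);print("cam in tool",z["M"].T@(a[:3,3]-z["p"]),z["M"].T@a[:3,:3])
report(z,.063,278,148)
b=np.load("w.npz");q=ray(b,286,146.5,.046);print(q)
E
```

```text
[ 0.5672 -0.1111  0.2522]
cam in tool [ 0.0779  0.0002 -0.1486] [[ 0.0007 -0.9595 -0.2818]
 [ 1.      0.0006  0.0006]
 [-0.0004 -0.2818  0.9595]]
[[ 95  94  92  93  95  96  96  96  97  98  97  95  94  96  95  91  95  94
   96]
 [ 95  92  96  95  95  93  94  98  97  99  96  91  96  94  92  91  92  94
   93]
 [ 94  93  94  96  93  95  95  96  98  99  96  92  93  95  93  92  95  94
   95]
 [ 97  90  94  95  92  96  99 100  95  98  94  97  93  96  91  94  94  96
   94]
 [ 95  95  97  95  94  95  96  98  92  95  94  88  91  90  89  92  93  95
   95]
 [ 95  94  96  95  94  95  97  96  92  85  84  81  82  80  83  82  88  93
   94]
 [ 96  93  94  95  94  96  95  89  83  85  93  97  98  96  98  82  81  86
   93]
 [ 97  95  95  96  92  91  82  85  95 104 107 106 107 107 108 103  95  84
   86]
 [ 94  94  96  96  93  86  84  97 104 108 109 109 112 109 109 108 107  99
   84]
 [ 95  93  93  94  87  80  84  98 108 109 110 108 110 109 111 112 108 105
   95]
 [ 95  94  92  91  82  86  86  89 110 110 109 112 109 109 107 111 109 103
   89]
 [ 95  95  94  91  84  81  85  80  95 110 112 108 109 108 109 1
[... 195 characters left out ...]
89  87  87  91  79  83  82  81  86  87  85  86  80  80  80
   84]
 [ 98  95  94  88  84  86  97  87  81  82  84  84  84  83  85  82  83  87
   93]
 [ 96  97  95  91  84  79  92  98  85  83  83  84  84  83  86  84  84  92
   95]
 [ 95  95  95  94  87  86  82  96 101  91  88  85  84  85  87  89  99  97
   85]
 [ 95  95  95  93  88  87  80  83  97 101 103 101  95  98 100 100 100  89
   80]]
ray [ 0.5608 -0.0763  0.063 ] in tool [ 0.0349 -0.0043  0.1893]
leaf ((562.5316162109375, -35.083091735839844), (91.32978057861328, 129.95803833007812), 1.9798767566680908)
plate ((563.0697021484375, -56.563133239746094), (150.42202758789062, 191.95660400390625), 1.9289724826812744)
[ 0.5634 -0.0773  0.046 ]
```

```bash
python3 - <<'E'
from hole import *
z=np.load("w3.npz")
g=cv2.cvtColor(z["im"],cv2.COLOR_RGB2GRAY)[130:172,260:304]
cv2.imwrite("pics/hole.png",cv2.resize(g,None,fx=12,fy=12,interpolation=cv2.INTER_CUBIC)*2)
print(ray(z,280.7,151.5,.064),ray(z,280.7,151.5,.064)-ray(z,281.7,152.5,.064))
go(.445,.342,.25,17)
E
```

```text
[ 0.5633 -0.0792  0.064 ] [-0.0009  0.0008  0.    ]
travel [ 0.4584 -0.1004  0.0028] spin -0.249 t 8.4
```

View pics/hole.png

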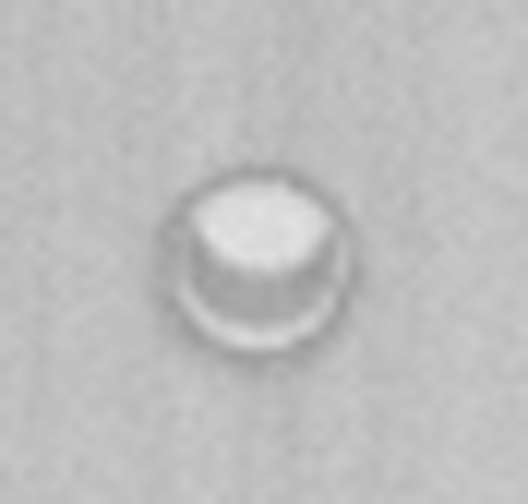

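The hole's outer ring is centred at about (281,151) in the full picture, which gives a world position near (0.5636,-0.079). Now to the rack.

```bash
python3 -m inch '{"travel":[[0.04,-0.01,0],[0.08,-0.02,0],[0.12,-0.03,0],[0.16,-0.035,0],[0.2,-0.045,0],[0.24,-0.053,0],[0.28,-0.062,0],[0.32,-0.07,0],[0.36,-0.08,0],[0.4,-0.088,0]],"spin":[-0.02,-0.05,-0.08,-0.11,-0.14,-0.17,-0.2,-0.23,-0.249,-0.249]}' 0; python3 -m inch '{"travel":[[0.03,0.003,0],[0.03,0.003,0],[0.03,0.003,0]],"spin":[0,0,0]}';  python3 - <<'E'
from hole import *
p,M,s=tool();print(p)
z=shot("w4.npz");print(z["p"]);cv2.imwrite("pics/w4.png",z["im"][:,:,::-1])
for n in("pin","ball_pin","square_pin"):
    r=models.look_for("wrist",n);print(n,[(np.round(x["centre"],4).tolist(),round(x["p"],2)) for x in r[:2]])
C=cloud("wrist",z["d"])
m=(C[...,2]>.088)&(C[...,2]<.104)&(abs(C[...,0]-.445)<.03)&(abs(C[...,1]-.342)<.03)
P=C[m];print("grip top",m.sum(),cv2.minEnclosingCircle((P[:,:2]*1e3).astype(np.float32)),np.median(P,0))
m=(C[...,2]>.04)&(C[...,2]<.05)&(abs(C[...,0]-.46)<.09)&(abs(C[...,1]-.29)<.15)
print("rack",cv2.minAreaRect((C[m][:,:2]*1e3).astype(np.float32)))
E
```

```text
t: 9.23
tool_pos: [0.4596, 0.2856, 0.2532]
orientation: [-1.867, -2.526, 0.001]
force: [1.0, -0.5, 0.9]
opening: 0.0623
gripper_force: 0.0
t: 9.48
tool_pos: [0.4541, 0.3146, 0.2528]
orientation: [-1.865, -2.528, 0.002]
force: [0.5, -0.3, -0.6]
opening: 0.0822
gripper_force: 0.0
[0.4541 0.3146 0.2528]
[0.4551 0.3127 0.2531]
pin [([0.4409, 0.343, 0.0961], 0.73)]
ball_pin [([0.4825, 0.224, 0.0743], 0.87)]
square_pin [([0.4618, 0.2806, 0.0656], 0.76)]
grip top 378 ((447.1131591796875, 337.4958801269531), 9.003791809082031) [0.4468 0.3382 0.0962]
rack ((465.99359130859375, 275.24127197265625), (60.16634750366211, 190.46514892578125), 16.87732696533203)
```

View pics/w4.png

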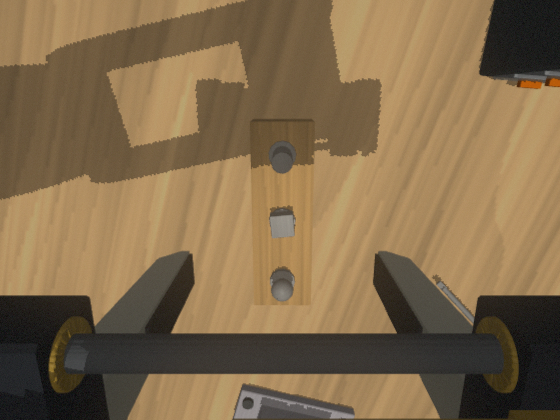

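The tall pin's grip is at (283,155), the square head at (282,224) and the ball at (283,285). The fingers straddle the row cleanly.

```bash
python3 -c "
from h import *
go(.4468,.3387,.076,16.9)"
```

```text
travel [ 0.0281 -0.0007  0.1775] spin -0.0006 t 9.73
```

```bash
python3 -m inch '{"travel":[[0.028,-0.001,0.03],[0.028,-0.001,0.06],[0.028,-0.001,0.09],[0.028,-0.001,0.12],[0.028,-0.001,0.15],[0.028,-0.001,0.17],[0.028,-0.001,0.178],[0.028,-0.001,0.178],[0.028,-0.001,0.178]],"spin":[0,0,0,0,0,0,0,0,0]}' 0.4 && python3 -m inch '{"travel":[[0,0,0],[0,0,0],[0,0,0],[0,0,0],[0,0,0],[0,0,0],[0,0,0]],"spin":[0,0,0,0,0,0,0]}' 1 40
```

```text
t: 10.48
tool_pos: [0.4467, 0.3393, 0.0764]
orientation: [1.871, 2.524, 0.001]
force: [-0.2, -0.4, 0.5]
opening: 0.0556
gripper_force: 0.0
t: 11.07
tool_pos: [0.4461, 0.3397, 0.0759]
orientation: [1.869, 2.525, 0.0]
force: [-0.9, -0.5, 2.4]
opening: 0.0171
gripper_force: 40.0
```

```bash
python3 -m inch '{"travel":[[0,0,-0.01],[0,0,-0.025],[0,0,-0.05],[0,0,-0.08],[0,0,-0.11],[0,0,-0.13],[0,0,-0.13],[0,0,-0.13]],"spin":[0,0,0,0,0,0,0,0]}'; python3 - <<'E'
from hole import *
z=shot("w5.npz");print(z["p"],tool()[2]["force"]);cv2.imwrite("pics/w5.png",z["im"][:,:,::-1])
r=models.look_for("wrist","pin");print([(np.round(x["centre"],4).tolist(),round(x["p"],2)) for x in r[:2]])
C=cloud("wrist",z["d"]);T=(C-z["p"])@z["M"]
# pin shank / collar in tool frame
for lo,hi in((.026,.029),(.033,.045),(.045,.055),(.055,.066)):
    m=(T[...,2]>lo)&(T[...,2]<hi)&(abs(T[...,0])<.03)&(abs(T[...,1])<.03)&(z["d"]>0);P=T[m]
    if len(P): print(lo,hi,len(P),P.max(0),P.min(0),P.mean(0))
go(.5636,-.0785,.19,2.3)
E
```

```text
t: 11.73
tool_pos: [0.4468, 0.3401, 0.2073]
orientation: [1.869, 2.524, 0.004]
force: [-0.1, -0.5, -2.9]
opening: 0.0173
gripper_force: 40.0
[0.4453 0.3392 0.204 ] [-0.5892  0.2494 -2.4138]
[([0.4422, 0.3477, 0.217], 0.66)]
0.026 0.029 105 [0.0122 0.0114 0.029 ] [-0.0008 -0.0112  0.026 ] [ 0.0096 -0.0001  0.0275]
0.045 0.055 24 [0.0042 0.0032 0.0548] [ 0.0023 -0.0031  0.0514] [ 0.0034 -0.0003  0.0536]
0.055 0.066 97 [0.0044 0.0045 0.066 ] [ 0.0006 -0.0044  0.055 ] [0.0029 0.0001 0.0607]
travel [-0.4339 -0.0084  0.0139] spin 0.2559 t 11.88
```

View pics/w5.png

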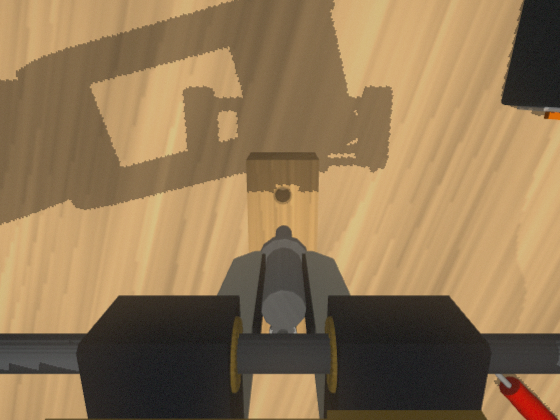

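```bash
python3 -m inch '{"travel":[[-0.03,0,0],[-0.07,-0.001,0],[-0.11,-0.002,0],[-0.15,-0.003,0],[-0.19,-0.004,0],[-0.23,-0.005,0],[-0.27,-0.006,0],[-0.31,-0.007,0],[-0.35,-0.008,0],[-0.385,-0.009,0.01]],"spin":[0.02,0.05,0.08,0.11,0.14,0.17,0.2,0.23,0.256,0.256]}' >/dev/null; python3 -c "
from h import *
go(.5635,-.0778,.175,2.3)"
```

```text
travel [-0.0444  0.0117  0.0207] spin -0.0025 t 12.72
```

```bash
python3 -m inch '{"travel":[[-0.025,0.006,0.012],[-0.044,0.012,0.021],[-0.044,0.012,0.021],[-0.044,0.012,0.021],[-0.044,0.012,0.021],[-0.044,0.012,0.021]],"spin":[0,0,0,0,0,0]}'; python3 - <<'E'
from hole import *
z=shot("w6.npz");print(z["p"])
cv2.imwrite("pics/w6.png",cv2.resize(z["im"][170:330,200:360,::-1],None,fx=4,fy=4,interpolation=cv2.INTER_CUBIC)[:600])
C=cloud("wrist",z["d"]);T=(C-z["p"])@z["M"]
for lo,hi in((.026,.029),(.045,.066),(.062,.069)):
    m=(T[...,2]>lo)&(T[...,2]<hi)&(abs(T[...,0])<.03)&(abs(T[...,1])<.03);P=T[m]
    if len(P): print(lo,len(P),P.max(0),P.min(0))
print(pix("wrist",[.5635,-.0785,.064]),"leaf z",np.median(C[(abs(C[...,0]-.5635)<.03)&(abs(C[...,1]+.06)<.01)],0))
E
```

```text
t: 13.22
tool_pos: [0.5633, -0.0736, 0.1745]
orientation: [-2.175, -2.266, -0.0]
force: [-0.3, -1.0, -2.0]
opening: 0.0177
gripper_force: 40.0
[ 0.5636 -0.0736  0.1751]
0.026 87 [0.0124 0.0119 0.0289] [ 0.0053 -0.0102  0.026 ]
0.045 123 [0.0047 0.0051 0.066 ] [ 0.0007 -0.0039  0.051 ]
0.062 54 [0.0047 0.0052 0.0686] [ 0.0004 -0.0039  0.062 ]
[281.9949 217.1754] leaf z [ 0.5623 -0.0641  0.196 ]
```

View pics/w6.png

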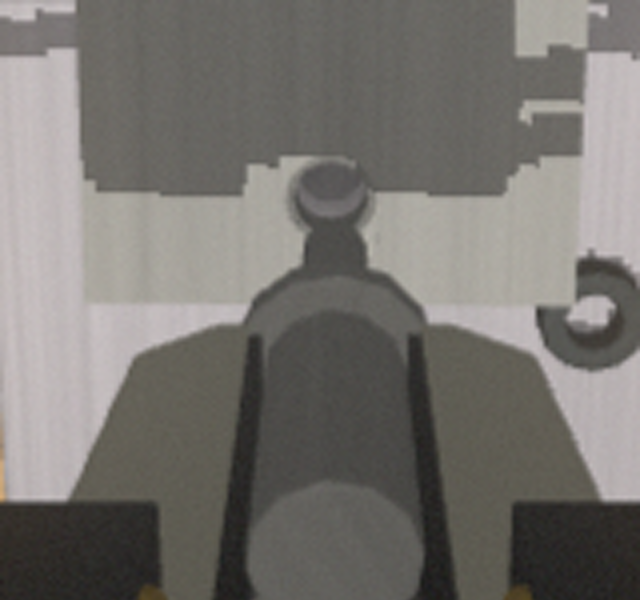

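The hole's ring is centred at about (330,199) in the crop, full-picture (282,219), and the pin is some 6 mm short of it along tool x. I shift and lower it slowly.

```bash
python3 -m inch '{"travel":[[-0.003,0,0.0],[-0.0057,-0.0007,0.008],[-0.0057,-0.0007,0.016],[-0.0057,-0.0007,0.024],[-0.0057,-0.0007,0.03],[-0.0057,-0.0007,0.035],[-0.0057,-0.0007,0.039],[-0.0057,-0.0007,0.043],[-0.0057,-0.0007,0.043],[-0.0057,-0.0007,0.043]],"spin":[0,0,0,0,0,0,0,0,0,0]}'; python3 -c "
from h import *
p,M,s=tool();print(p,p[2]-.072)"
```

```text
t: 14.15
tool_pos: [0.563, -0.0804, 0.1315]
orientation: [-2.176, -2.265, 0.0]
force: [0.1, 0.8, -1.6]
opening: 0.0171
gripper_force: 40.0
[ 0.56296494 -0.0803865   0.13147996] 0.059479964678181355
```

```bash
python3 -m inch '{"travel":[[0,0,0.004],[0,0,0.008],[0,0,0.011],[0,0,0.014],[0,0,0.017],[0,0,0.017],[0,0,0.017]],"spin":[0,0,0,0,0,0,0]}'; python3 -c "
from h import *
p,M,s=tool();print(p,p[2]-.072)"
```

```text
t: 14.73
tool_pos: [0.5628, -0.0804, 0.1143]
orientation: [-2.176, -2.265, 0.0]
force: [0.2, 0.1, -1.3]
opening: 0.0174
gripper_force: 40.0
[ 0.56283532 -0.0803664   0.11434086] 0.04234085655040906
```

```bash
python3 -m inch '{"travel":[[0,0,0.004],[0,0,0.008],[0,0,0.012],[0,0,0.016],[0,0,0.019],[0,0,0.021],[0,0,0.023],[0,0,0.025],[0,0,0.025],[0,0,0.025]],"spin":[0,0,0,0,0,0,0,0,0,0]}'; python3 -c "
from h import *
p,M,s=tool();print(p,p[2]-.072)"
```

```text
t: 15.57
tool_pos: [0.5633, -0.0807, 0.0901]
orientation: [2.176, 2.265, 0.0]
force: [-0.8, -1.7, 2.2]
opening: 0.0175
gripper_force: 40.0
[ 0.56333714 -0.08072388  0.09008824] 0.018088238243138335
```

```bash
python3 -m inch '{"travel":[[0,0,0.001],[0,0,0.002],[0,0,0.003],[0,0,0.003],[0,0,0.003]],"spin":[0,0,0,0,0]}' - 60; python3 -c "
from h import *
p,M,s=tool();print(p,p[2]-.072)"
```

```text
t: 15.98
tool_pos: [0.5634, -0.0808, 0.0871]
orientation: [2.176, 2.265, 0.0]
force: [-0.9, -3.6, 5.1]
opening: 0.0173
gripper_force: 60.0
[ 0.56341263 -0.08079928  0.08711391] 0.015113906457600385
```

```bash
python3 -m inch '{"travel":[[-0.0005,0,0.001],[-0.0007,0,0.002],[-0.0007,0,0.0025],[-0.0007,0,0.0025],[-0.0007,0,0.0025]],"spin":[0,0,0,0,0]}'; python3 - <<'E'
from hole import *
p,M,s=tool();print(p,p[2]-.072)
z=shot("w7.npz");C=cloud("wrist",z["d"]);T=(C-z["p"])@z["M"]
m=(abs(T[...,1])<.04)&(T[...,0]>.02)&(T[...,0]<.09)&(T[...,2]>.02)&(T[...,2]<.05);P=C[m];c=P.mean(0)
print("leaf",m.sum(),c,np.linalg.svd((P-c)[::5],full_matrices=False)[2][2])
m=(abs(T[...,1])<.004)&(T[...,0]>.009)&(T[...,0]<.0145)&(T[...,2]>.0)&(T[...,2]<.05)
print("collar",np.sort(T[m][:,2])[::max(1,m.sum()//12)])
E
```

```text
t: 16.4
tool_pos: [0.5636, -0.0811, 0.0852]
orientation: [2.176, 2.265, 0.001]
force: [-2.9, -2.8, 8.8]
opening: 0.0168
gripper_force: 60.0
[ 0.5636 -0.0811  0.0852] 0.013197922564936529
leaf 25749 [ 0.5614 -0.024   0.0565] [ 0.0004  0.0254 -0.9997]
collar [0.0227 0.0237 0.024  0.0244 0.0249 0.0256 0.027  0.0287 0.0294 0.0297
 0.03   0.0303 0.0322]
```

```bash
python3 -m inch '{"travel":[[-0.0003,-0.0005,0.001],[-0.0003,-0.0005,0.002],[-0.0003,-0.0005,0.002],[-0.0003,-0.0005,0.002],[-0.0003,-0.0005,0.002]],"spin":[0,0,0,0,0]}'; cat > chk.py <<'E'
from hole import *
p,M,s=tool();print(p,p[2]-.072,s["wrist_torque"])
z=shot("w8.npz");C=cloud("wrist",z["d"]);T=(C-z["p"])@z["M"]
for a in (.02,.04,.06,.08):
    m=(abs(T[...,1])<.035)&(abs(T[...,0]-a)<.008)&(C[...,2]>.05)&(C[...,2]<.075);print("leaf z at tool x",a,np.median(C[m][:,2]))
m=(C[...,2]>.006)&(C[...,2]<.018);print("plate z",np.median(C[m][:,2]))
m=(abs(T[...,1])<.004)&(T[...,0]>.009)&(T[...,0]<.0145)&(T[...,2]>.0)&(T[...,2]<.05)
q=np.array(tool()[0]);print(cv2.imwrite("pics/w8.png",z["im"][170:330,180:380,::-1].repeat(4,0).repeat(4,1)[:600]))
E
python3 chk.py
```

```text
t: 16.92
tool_pos: [0.5637, -0.0813, 0.0841]
orientation: [2.175, 2.264, 0.003]
force: [-3.4, -1.3, 13.7]
opening: 0.0172
gripper_force: 60.0
[ 0.5637 -0.0813  0.0841] 0.012102182934092764 [-0.0132  0.7812 -0.0291]
leaf z at tool x 0.02 0.054669230130907714
leaf z at tool x 0.04 0.05538087575056817
leaf z at tool x 0.06 0.05608198132046488
leaf z at tool x 0.08 0.05683791927799628
plate z 0.011710209942570715
True
```

View pics/w8.png

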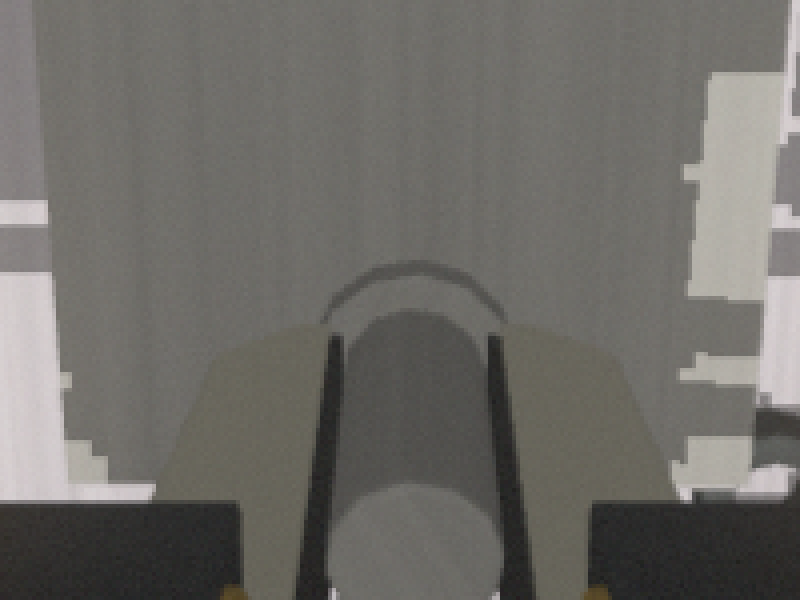

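The collar sits flat on the leaf, with its contact line at about (415,265). The leaf's slope has changed by about 0.08 rad since it stood sprung open. The stiff rise in force also says it is shut. I check that it holds, then hand in.

```bash
python3 -m inch '{"travel":[[0,0,0.0005],[0,0,0.0005],[0,0,0.0005],[0,0,0.0005],[0,0,0.0005],[0,0,0.0005]],"spin":[0,0,0,0,0,0]}' && python3 -c "
from h import *
print(close_job())"
```

```text
t: 17.52
tool_pos: [0.5637, -0.0813, 0.084]
orientation: [2.175, 2.264, 0.003]
force: [-5.4, -0.2, 17.0]
opening: 0.0169
gripper_force: 60.0
the job is handed in; nothing more can be done
None
```

I handed the job in at 17.5 s with the puff given, the leaf folded down, and the tall-grip pin through both holes, still gripped at 60 N and pressed down with about 17 N; the hand-in returned no verdict, so I don't know how it was judged.

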